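# Take the bar lamp off charge and light up the book

## Robot

A 6-joint arm with a two-finger parallel gripper is mounted at the origin on the work surface. World frame = base frame: x ahead of the robot, y to its left, z up, the work surface at z = 0. Lengths are in m, angles in rad, forces in N, time in s.
With the tool pointing down it reaches from about 0.3 to 1 m from the base axis. Payload 5.1 kg.
Tool frame: the origin (TCP) lies between the finger pads; the fingertips stand 11 mm ahead of it and the grasp point (between the pads) lies 8 mm behind it; z points along the fingers, y is the line along which they close (so a half turn about z gives the same grasp; the last joint's range is limited). The gripper opens to 95 mm and grips with 3 to 60 N. Pads are 20 mm wide; open, the fingers measure 119 mm over their backs; the gripper's body (75 mm by 180 mm) begins 59 mm behind the grasp point.
Start: joints at [1.063, 0.124, 1.65, -0, 1.367, -0.083], TCP at [0.268, 0.592, 0.226] pointing down, gripper open.
Joint ranges: [-2.61, 2.61], [-1.02, 2.33], [0.03, 2.71], [-1.35, 4.49], [0.32, 2.68], [-2.91, 2.91]. Speed limits (rad/s): [2.57, 2.57, 3.14, 3.14, 3.14, 3.14].

## Interface

Orientations are given as a unit quaternion [x, y, z, w].
In Python, from plant import env gives the robot as it stands.
- The arm moves only by the tool drive_tool, never from a script. Its argument "deltas" is one flat list of numbers, 5 for each row, row after row: the shift along the tool's x, y, z each as a share of 400 mm, from -1 to 1, then the turn about the tool's z as a share of pi rad, from -1 to 1, then the opening, from 0 (shut) to 1 (fully open). In form: [dx, dy, dz, yaw, fingers, dx, dy, dz, yaw, fingers, ...]. A call has 1 to 20 rows; each row is the pose to reach, as a shift and turn from the pose commanded when the call began, along the tool's axes at that moment, turning the shorter way round; what a row does not reach only later rows make up. A row lasts 1/10 s, in which the tool goes at most 50 mm and 8.59 degrees, less where a joint would pass 70% of its speed; a pose out of reach is approached as far as the arm can. A call with a number of a shift or a turn outside -1 to 1 is refused whole. A call with a gripper value outside its range is refused whole. The fingers move at their own pace and stop on an object; "newtons" is the grip in N (left out, the last holds). Time passes only in rows, so rows that repeat a pose let the fingers close. It gives the time, the measured TCP pose, the force, the opening and the grip force at its end, in the units of the state.
- env.read_state(): the state, without advancing time (a new reading comes with each control period).
- env.get_image(name): name is "side" or "top" or "wrist"; returns a dict with "frame" (384x512x3 uint8, blue, green, red), "z_map" (384x512 float32, m along the optical axis (not along the pixel's ray), 0 where there is no reading), "intrinsics" (3x3 intrinsics, pixels), "cam_to_world" (4x4, takes a point from camera to world coordinates). Camera axes: x right, y down, z forward; pixel columns grow to the right and rows downward; lengths in m; the calibration is good to about 2 mm. The wrist camera is an equidistant fisheye: a pixel r from the principal point sees the ray r / f radians off the axis. A picture is of the moment at which its call begins.
- env.hand_in(): hands the job in; it is judged then, once.
The state is a dict: "clock": time; "qpos": joint angles; "qd": joint speeds; "tau": joint torques, N m; "position": TCP position; "tool_rot": TCP orientation; "wrist_force": force on the tool from outside, world axes, zero at the start; "ft_torque": the same for the moment, N m; "grip_width": finger opening in m; "grip_force": force on a finger pad.
Only numpy, scipy, OpenCV 4.12 (cv2) and the standard library are available. Lean on these libraries where they do the work, as an engineer would, in place of code of your own. Each camera call takes 0.05 s, during which the arm holds its last target. There are 200 camera calls.

## Task

End the lamp's charge by pressing the charging dock's small recessed button fully in with the tip of the stylus, then leave the stylus standing in the empty tool pot. After that draw the bar lamp out of its sloping dock, turn it level with its light strip facing down, and finish still holding it there in the gripper, still, with its middle over the middle of the book and about 20 cm above the bench. Leave everything else where it stands.

Things in the scene. Friction and masses are not known exactly. Their poses are not given: they have to be found in the camera images.
- stylus: Stylus: round wooden rod, 170 mm long, 13 mm thick, whose lowest 16 mm is a steel tip with a flat end 6 mm wide; about 50 g. It starts upright, tip down, in the stand, its tip on the bench and 110 mm of it showing above the stand. Origin: middle of the tip's flat end; z runs up along it to the handle end.
- stand: The stylus stand: a fixed dark wooden block 50 x 50 mm and 60 mm tall with one plain upright bore 14 mm wide through its middle. Origin: centre of its underside on the bench. The stand and the pot may be either way round on the robot's right side.
- pot: The empty tool pot: a fixed square open pot of dark steel, 55 x 55 mm outside, 90 mm tall, walls 5 mm thick, 45 mm wide inside, floor about 5 mm thick. Origin: centre of its underside on the bench. A stylus let go in it leans against the rim, which is all right.
- dock: Charging dock: fixed grey plastic base 175 (x) x 135 (y) x 20 mm with a 45-degree sloping lamp pocket on its left and a raised square button housing on its right, seen from the robot. Origin on the bench; the base spans x -75..100, y -75..60 mm. x points away from the robot, y left, z up. The button cap's top is at (-20, -47, 32) mm, the seated lamp's middle at (-14, 30, 104) mm.
- dock_seat (a point): Middle of the pocket's floor, 40 mm above the bench, where the lamp's foot sits. The pocket holds the last 60 mm of the lamp with 3 mm of play; a rail 12 mm wide carries the lamp's underside up to its middle. The lamp slides out along the dock's direction (-0.707, 0, 0.707): towards the robot and up.
- button_top (a point): Centre of the top of the button, a white cap 14 mm across in a 17 mm wide round well in the dock's square housing (46 x 46 mm, top 36 mm above the bench). The cap lies 4 mm below the rim, 32 mm above the bench, and moves straight down. Too narrow for a gripper finger.
- button (a joint): How far the button is pressed in, in m: 0 out, 0.005 fully in. A spring: 1.6 N at the start, 3.6 N fully in; it comes back when released. Pressed in counts from 0.0035.
- lamp: Bar lamp: aluminium bar 180 long, 26 wide (y), 22 mm thick (z), black cap at its upper end, about 200 g. Origin: its middle and centre of mass. x runs along it to the foot (the end in the dock), z out of the side away from the light strip. It starts sloping 45 degrees, foot down and away from the robot, strip underneath; its free upper part can be gripped across y from straight above.
- lamp_foot (a point): The centre of the lamp's foot end, 90 mm from its middle along x.
- book: The book to be lit: a closed green book lying flat, 190 mm (x) by 130 mm (y) and 24 mm thick, 0.45 kg. Origin: centre of its underside.
- weight: Bystander, to be left alone: a small brass weight, a knobbed disc 36 mm across and 42 mm tall.
- spool: Bystander, to be left alone: a small empty wooden thread spool, 38 mm across and 40 mm tall, upright.
- folder: Bystander, to be left alone: a flat white folding bone, 150 x 24 x 6 mm, lying.
- jar: Bystander, to be left alone: a closed white paste jar, 68 mm across and 80 mm tall.
- brush: Bystander, to be left alone: a small brush lying on the bench.
- block: Bystander, to be left alone: a wooden block 70 x 50 x 45 mm.
- tin: Bystander, to be left alone: a flat round steel tin, 60 mm across and 35 mm tall.
Mind the look-alikes: they are no part of the job. There is more than one size of the lamp; the job needs the largest.

How it is judged:
By the outcome, as a careful person would: the job done as asked, in the order asked, and still so for the second after the job is handed in, while the arm keeps its last pose, push and grip.
It also fails if it takes over 64 s, if anything falls off the work surface, if the arm or the gripper's body presses on something with over 40 N, if the wrist force passes 120 N, or if a joint passes its speed limit or range.

## Working session

There is one attempt and no reset: what is moved stays moved. The work goes in short steps, Python scripts to look and compute and a tool call to move; the robot and the scene stay as the last step left them, time stands still between calls to the robot, and variables do not carry over. Pictures are saved under pics/ and viewed, at most 10 in all, crops included, and the job is handed in when it is done.

Besides the shell and the picture viewer there is one more tool, called after "Emit:" as name(argument=value, ...) on one line, values as JSON. drive_tool: Moves the arm, as the interface text tells. Shift numbers are shares of 400 mm and turn numbers shares of pi rad, none past 1 either way. Its arguments: {"type":"object","properties":{"deltas":{"type":"array","items":{"type":"number","minimum":-1,"maximum":1}},"newtons":{"type":"number"}},"required":["deltas"]}

```bash
mkdir -p pics; ls; cat > h.py <<'E'
import numpy as np,cv2
from plant import env
def cloud(im):
    K=im["intrinsics"];T=im["cam_to_world"];z=im["z_map"];h,w=z.shape
    u,v=np.meshgrid(np.arange(w),np.arange(h))
    p=np.stack([(u-K[0][2])/K[0][0]*z,(v-K[1][2])/K[1][1]*z,z,np.ones_like(z)],-1)@np.array(T).T
    p=p[...,:3];p[z==0]=np.nan
    return p
E
python3 - <<'E'
from h import *
a=env.get_image("top");b=env.get_image("side")
for n,i in(("top",a),("side",b)):
    cv2.imwrite(f"pics/{n}0.png",cv2.resize(i["frame"],(800,600)));np.savez(n+"0.npz",**i)
    print(n,np.round(i["cam_to_world"],3).tolist(),np.round(i["intrinsics"],1).tolist())
s=env.read_state();print(s)
E
```

```text
pics
top [[0.023, -0.994, 0.111, 0.427], [-0.999, -0.026, -0.02, 0.043], [0.022, -0.11, -0.994, 1.57], [0.0, 0.0, 0.0, 1.0]] [[475.9, 0.0, 249.2], [0.0, 475.9, 195.3], [0.0, 0.0, 1.0]]
side [[0.994, -0.05, 0.094, 0.466], [-0.106, -0.483, 0.869, -0.984], [0.002, -0.874, -0.485, 0.683], [0.0, 0.0, 0.0, 1.0]] [[389.2, 0.0, 252.0], [0.0, 389.2, 191.2], [0.0, 0.0, 1.0]]
{'clock': 0.1, 'qpos': array([ 1.06338808e+00,  1.24449274e-01,  1.65150578e+00,  6.71603241e-06,
        1.36748664e+00, -8.26017261e-02]), 'qd': array([-0.00177947, -0.00187298, -0.00176114,  0.00097557,  0.00114383,
       -0.00140643]), 'tau': array([ 1.22475649e-04, -4.18883085e+01, -3.61094856e+01,  7.76600442e-02,
        4.61536541e-02, -6.95721633e-05]), 'position': array([0.26765457, 0.59173838, 0.22452258]), 'tool_rot': array([ 2.10810335e-01,  9.77526546e-01, -8.83622534e-04, -2.71944541e-04]), 'wrist_force': array([-0.34672831, -0.11054564, -0.24826649]), 'ft_torque': array([ 0.00491824,  0.02791473, -0.06912003]), 'grip_force': 0.0, 'grip_width': 0.09509386186875607}
```

View pics/top0.png

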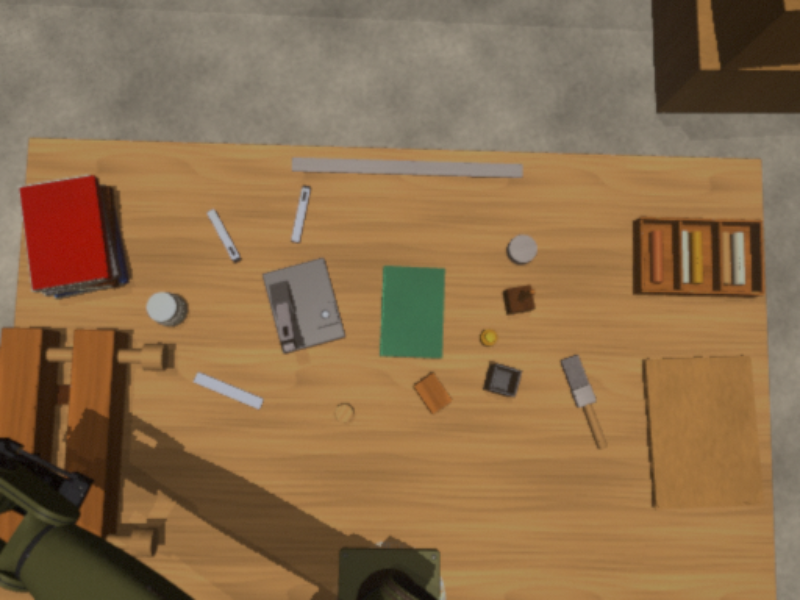

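View pics/side0.png

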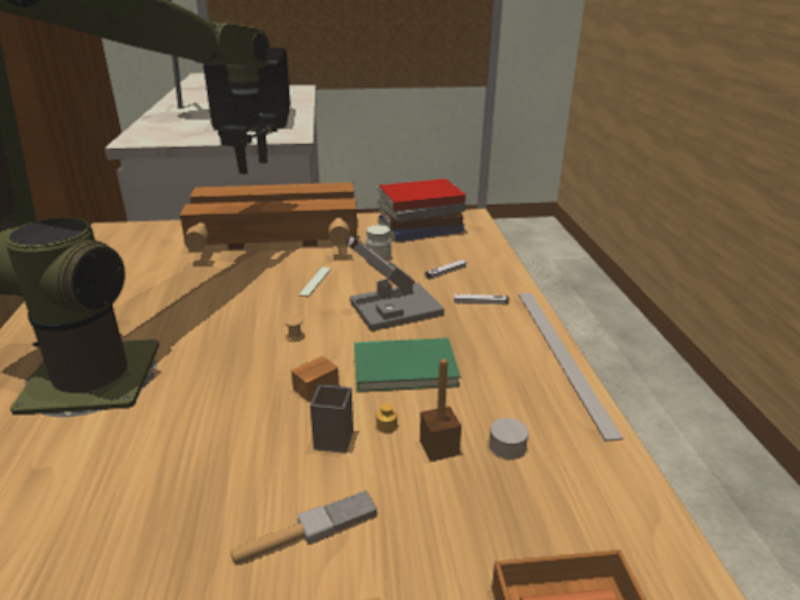

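The top view shows, at 800x600 scale, the stand with stylus at (519,299), pot (502,379), dock (304,305) with its button at (325,314), and book (412,312). The lamp is seated in the dock with its black cap at (288,340), and the two short bars at (223,236) and (301,214) are look-alikes. The side view agrees.

```bash
python3 - <<'E'
from h import *
a=dict(np.load("top0.npz"));b=dict(np.load("side0.npz"))
P=cloud(a);Q=cloud(b);s=512/800
def reg(P,cx,cy,r,z0,z1):
    p=P.reshape(-1,3);m=(np.hypot(p[:,0]-cx,p[:,1]-cy)<r)&(p[:,2]>z0)&(p[:,2]<z1);return p[m]
def rect(q,n):
    r=cv2.minAreaRect((q[:,:2]*1000).astype(np.float32));print(n,len(q),np.round(r[0],1),np.round(r[1],1),round(r[2],1),"z",np.round(np.percentile(q[:,2],[5,50,95])*1000,1))
for n,(u,v) in dict(stand=(519,299),pot=(502,379),dock=(304,305),book=(412,312),btn=(325,314),weight=(489,338),cap=(288,340)).items():
    print(n,np.round(P[int(v*s),int(u*s)],3))
c=lambda u,v:P[int(v*s),int(u*s)]
x=c(519,299);
for N,C in(("top",P),("side",Q)):
    print(N)
    for n,xx,r,z0,z1 in(("stand",c(519,299),.06,.05,.068),("stylus",c(519,299),.06,.085,.2),("stylus top",c(519,299),.06,.16,.19),("pot",c(502,379),.06,.078,.1),("book",c(412,312),.14,.018,.032),("dockbase",c(304,305),.14,.012,.026),("hous",c(325,314),.04,.033,.042),("lamp",c(288,330),.12,.07,.2)):
        q=reg(C,xx[0],xx[1],r,z0,z1)
        if len(q)>4: rect(q,n); print("   mean",np.round(q.mean(0),4),"min",np.round(q.min(0),3),"max",np.round(q.max(0),3))
        else: print(n,len(q))
# crop dock
cr=a["frame"][155:235,160:230];cv2.imwrite("pics/d.png",cv2.resize(cr,(700,800))[:600*1] if 0 else cv2.resize(cr,(525,600),interpolation=cv2.INTER_CUBIC))
E
```

```text
stand [ 0.616 -0.251  0.065]
pot [ 0.453 -0.227  0.008]
dock [0.596 0.193 0.02 ]
book [ 0.589 -0.033  0.02 ]
btn [0.581 0.147 0.023]
weight [ 0.536 -0.192  0.035]
cap [0.514 0.206 0.166]
top
stand 208 [ 616.8 -255.7] [50.2 51.3] 11.2 z [54.  58.8 64.8]
   mean [ 0.6155 -0.2541  0.0591] min [ 0.589 -0.285  0.05 ] max [ 0.646 -0.229  0.067]
stylus 40 [ 616.3 -254.8] [11.4 11.1] 81.0 z [ 91.4 147.5 169.2]
   mean [ 0.6156 -0.2533  0.1395] min [ 0.61  -0.261  0.089] max [ 0.622 -0.249  0.17 ]
stylus top 15 [ 617.2 -255.5] [ 9.7 11.3] 10.3 z [160.7 166.  169.9]
   mean [ 0.6172 -0.2556  0.1662] min [ 0.612 -0.261  0.16 ] max [ 0.622 -0.249  0.17 ]
pot 122 [ 449.  -220.1] [55.4 54.9] 75.4 z [79.7 88.7 94.1]
   mean [ 0.4492 -0.2194  0.088 ] min [ 0.418 -0.251  0.079] max [ 0.48  -0.188  0.097]
book 2129 [569.8 -35.5] [131.2 226.4] 89.0 z [18.9 23.4 28.8]
   mean [ 0.5873 -0.0358  0.0236] min [ 0.456 -0.102  0.018] max [0.684 0.031 0.032]
dockbase 1433 [620.5 200.4] [226. 135.] 17.0 z [13.8 18.9 24.2]
   mean [0.6038 0.1854 0.0189] min [0.494 0.106 0.012] max [0.733 0.281 0.026]
hous 129 [5
[... 752 characters left out ...]
22.4] [56.5 55. ] 75.6 z [78.9 85.9 90.2]
   mean [ 0.4483 -0.2246  0.0853] min [ 0.417 -0.256  0.078] max [ 0.481 -0.189  0.091]
book 1624 [571.1 -37.1] [135.6 223.5] 88.6 z [20.8 23.1 25.2]
   mean [ 0.5837 -0.0409  0.023 ] min [ 0.458 -0.106  0.018] max [0.683 0.031 0.027]
dockbase 822 [619.8 197.4] [225.9 139.6] 17.2 z [14.3 18.9 22.2]
   mean [0.597  0.1792 0.0188] min [0.497 0.103 0.012] max [0.734 0.281 0.026]
hous 93 [575.9 144.6] [46.9 48.6] 17.9 z [33.6 34.9 37.3]
   mean [0.5757 0.1429 0.0352] min [0.548 0.114 0.033] max [0.603 0.173 0.038]
lamp 319 [554.8 213.6] [127.1  37.2] 19.6 z [ 73.1 113.4 166.7]
   mean [0.5516 0.2068 0.1173] min [0.491 0.187 0.07 ] max [0.62  0.251 0.176]
```

View pics/d.png

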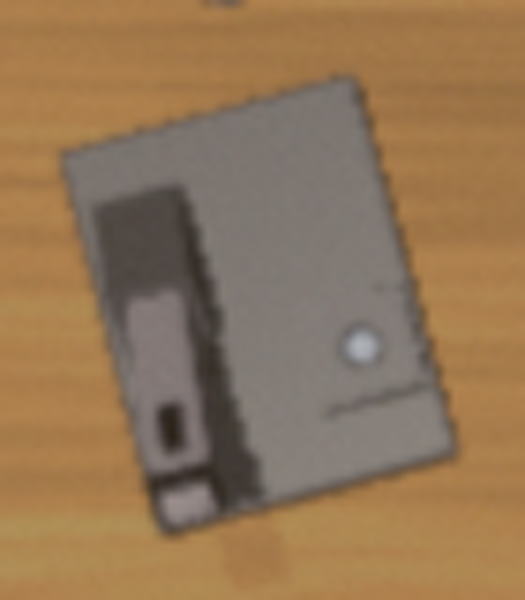

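The crop shows the white button at about (361,346), the lamp pocket on the left, and the lamp's black cap end at about (185,500). The dock yaw is about 17.5°. The measured sizes match the ones given: stand 50 mm, pot 55 mm, housing 46 mm.

```bash
cat >> h.py <<'E'
from scipy.spatial.transform import Rotation as R
def go(x,y,z,yaw_y=None):
    "deltas (dx,dy,dz shares, turn share) from the measured pose to a world target, tool y at yaw_y deg"
    s=env.read_state();M=R.from_quat(s["tool_rot"]).as_matrix()
    d=M.T@(np.array([x,y,z])-s["position"])/.4
    c=np.degrees(np.arctan2(M[1,1],M[0,1]));t=0 if yaw_y is None else ((c-yaw_y+180)%360-180)/180
    print("d",np.round(d,4),"turn",round(t,4),"clock",s["clock"])
def st():
    s=env.read_state();print({k:np.round(s[k],4).tolist() for k in("clock","position","tool_rot","wrist_force","grip_width","grip_force","qpos")})
E
python3 - <<'E'
from h import *
for n in("top","side"):
    a=dict(np.load(n+"0.npz"));P=cloud(a);f=a["frame"].astype(int)
    g=(f[...,1]>f[...,2]+25)&(f[...,1]>f[...,0]+10)&(P[...,2]>.015)&(P[...,2]<.035)&(P[...,0]>.4)
    r=cv2.minAreaRect((P[g][:,:2]*1000).astype(np.float32));print(n,"book",g.sum(),r)
    if n=="top":
        K=a["intrinsics"];T=a["cam_to_world"];w=(f[155:235,160:230].min(2)>150);w[:,:40]=0
        v,u=np.nonzero(w);u=u.mean()+160;v=v.mean()+155
        d=T[:3,:3]@np.array([(u-K[0,2])/K[0,0],(v-K[1,2])/K[1,1],1]);print("btn",w.sum(),u,v,T[:3,3]+d*(.032-T[2,3])/d[2])
go(.268,.592,.34);go(.5,.25,.34,0)
E
```

```text
top book 2180 ((588.5831909179688, -34.30607604980469), (127.79243469238281, 187.2061004638672), 89.13953399658203)
btn 8 207.875 200.875 [0.57698787 0.14619247 0.032     ]
side book 1486 ((588.9020385742188, -37.89149475097656), (135.2824249267578, 187.1803741455078), 89.20854949951172)
d [-0.0005  0.0004 -0.2887] turn 0 clock 0.1
d [-0.8813 -0.5395 -0.2878] turn 0.3648 clock 0.1
```

Emit:
drive_tool(deltas=[0,0,-0.29,0,1,0,0,-0.29,0,1,-0.88,-0.54,-0.29,0.365,1,-0.88,-0.54,-0.29,0.365,1,-0.88,-0.54,-0.29,0.365,1,-0.88,-0.54,-0.29,0.365,1,-0.88,-0.54,-0.29,0.365,1,-0.88,-0.54,-0.29,0.365,1,-0.88,-0.54,-0.29,0.365,1,-0.88,-0.54,-0.29,0.365,1,-0.88,-0.54,-0.29,0.365,1,-0.88,-0.54,-0.29,0.365,1,-0.88,-0.54,-0.29,0.365,1,-0.88,-0.54,-0.29,0.365,1], newtons=30)

```text
clock: 1.5
position: [0.4987, 0.2517, 0.3414]
tool_rot: [0.706, 0.708, -0.0, -0.0]
wrist_force: [-0.1, -0.2, 0.7]
grip_width: 0.0947
grip_force: 0.0
```

```bash
python3 -c "
from h import *
st();go(.6,-.12,.3,0);go(.6166,-.257,.3,0)"
```

```text
{'clock': 1.5, 'position': [0.4987, 0.2517, 0.3414], 'tool_rot': [0.7065, 0.7078, -0.0002, -0.0003], 'wrist_force': [-0.097, -0.2403, 0.656], 'grip_width': 0.0947, 'grip_force': 0.0, 'qpos': [0.371, -0.1249, 1.7074, 0.0005, 1.5597, 0.3692]}
d [-0.9297  0.2516  0.103 ] turn 0.0006 clock 1.5
d [-1.2723  0.2925  0.1028] turn 0.0006 clock 1.5
```

Emit:
drive_tool(deltas=[-0.93,0.25,0.1,0,1,-0.93,0.25,0.1,0,1,-0.93,0.25,0.1,0,1,-0.93,0.25,0.1,0,1,-0.93,0.25,0.1,0,1,-0.93,0.25,0.1,0,1,-0.93,0.25,0.1,0,1,-0.93,0.25,0.1,0,1,-0.93,0.25,0.1,0,1,-0.93,0.25,0.1,0,1])

```text
clock: 2.5
position: [0.5995, -0.1207, 0.3011]
tool_rot: [0.707, 0.707, -0.0, -0.001]
wrist_force: [-0.2, 0.1, -0.6]
grip_width: 0.0948
grip_force: 0.0
```

```bash
python3 -c "
from h import *
st();go(.6166,-.257,.25,0);go(.6166,-.257,.137,0)"
```

```text
{'clock': 2.5, 'position': [0.5995, -0.1207, 0.3011], 'tool_rot': [0.7071, 0.7071, -0.0, -0.0007], 'wrist_force': [-0.1643, 0.0914, -0.6211], 'grip_width': 0.0948, 'grip_force': 0.0, 'qpos': [-0.2868, 0.0045, 1.6497, 0.0006, 1.4887, -0.287]}
d [-0.3408  0.0429  0.1275] turn 0.0 clock 2.5
d [-0.3411  0.0432  0.41  ] turn 0.0 clock 2.5
```

Emit:
drive_tool(deltas=[-0.341,0.043,0.12,0,1,-0.341,0.043,0.12,0,1,-0.341,0.043,0.12,0,1,-0.341,0.043,0.12,0,1,-0.341,0.043,0.12,0,1,-0.341,0.043,0.2,0,1,-0.341,0.043,0.3,0,1,-0.341,0.043,0.36,0,1,-0.341,0.043,0.41,0,1,-0.341,0.043,0.41,0,1,-0.341,0.043,0.41,0,0,-0.341,0.043,0.41,0,0,-0.341,0.043,0.41,0,0,-0.341,0.043,0.41,0,0,-0.341,0.043,0.41,0,0,-0.341,0.043,0.41,0,0,-0.341,0.043,0.41,0,0,-0.341,0.043,0.41,0,0], newtons=30)

```text
clock: 4.3
position: [0.6164, -0.2582, 0.1375]
tool_rot: [0.707, 0.707, -0.0, -0.0]
wrist_force: [-0.2, -0.0, -0.2]
grip_width: 0.0365
grip_force: 0.0
```

```bash
python3 -c "
from h import *
st();go(.6166,-.257,.32,0)"
```

```text
{'clock': 4.3, 'position': [0.6164, -0.2582, 0.1375], 'tool_rot': [0.7074, 0.7068, -0.0, -0.0001], 'wrist_force': [-0.2268, -0.0383, -0.1692], 'grip_width': 0.0365, 'grip_force': 0.0, 'qpos': [-0.477, 0.2288, 1.6832, -0.0, 1.2298, -0.4762]}
d [ 0.0032  0.0005 -0.4562] turn -0.0003 clock 4.3
```

Emit:
drive_tool(deltas=[0,0,0,0,0,0,0,0,0,0,0,0,0,0,0,0,0,0,0,0,0,0,0,0,0,0,0,0,0,0,0,0,0,0,0,0,0,0,0,0])

```text
clock: 5.1
position: [0.6168, -0.2581, 0.1376]
tool_rot: [0.707, 0.707, 0.0, 0.0]
wrist_force: [3.6, -0.3, -1.4]
grip_width: 0.0123
grip_force: 30.0
```

```bash
python3 -c "
from h import *
st();go(.6166,-.257,.33,0)"
```

```text
{'clock': 5.1, 'position': [0.6168, -0.2581, 0.1376], 'tool_rot': [0.7074, 0.7069, 0.0003, 0.0003], 'wrist_force': [3.6481, -0.3093, -1.4033], 'grip_width': 0.0123, 'grip_force': 29.979, 'qpos': [-0.4767, 0.2288, 1.683, 0.0004, 1.229, -0.4762]}
d [ 0.0027 -0.     -0.4809] turn -0.0002 clock 5.1
```

Emit:
drive_tool(deltas=[0,0,-0.08,0,0,0,0,-0.16,0,0,0,0,-0.24,0,0,0,0,-0.34,0,0,0,0,-0.44,0,0,0,0,-0.5,0,0,0,0,-0.5,0,0,0,0,-0.5,0,0])

```text
clock: 5.9
position: [0.6159, -0.2581, 0.3369]
tool_rot: [0.707, 0.707, -0.0, -0.001]
wrist_force: [-0.6, 0.3, -1.7]
grip_width: 0.012
grip_force: 30.0
```

```bash
python3 - <<'E'
from h import *
st();go(.577,.1457,.34,0)
i=env.get_image("side");cv2.imwrite("pics/s1.png",cv2.resize(i["frame"][60:320,180:400],(508,600)))
P=cloud(i).reshape(-1,3);F=i["frame"].reshape(-1,3)
m=(abs(P[:,0]-.617)<.03)&(abs(P[:,1]+.258)<.04)&(P[:,2]>.1)&(P[:,2]<.31);q=P[m]
for z in np.arange(.18,.31,.015):
    k=abs(q[:,2]-z)<.0075
    if k.any():print(round(z,3),k.sum(),np.round(q[k].mean(0),4))
E
```

```text
{'clock': 5.9, 'position': [0.6159, -0.2581, 0.3369], 'tool_rot': [0.7074, 0.7068, -0.0005, -0.0006], 'wrist_force': [-0.5512, 0.3354, -1.7104], 'grip_width': 0.012, 'grip_force': 29.989, 'qpos': [-0.477, 0.1194, 1.4708, -0.0005, 1.5528, -0.4762]}
d [ 1.0095 -0.0981 -0.0073] turn -0.0003 clock 5.9
0.195 3 [ 0.6151 -0.258   0.1999]
0.21 20 [ 0.6134 -0.2609  0.2112]
0.225 32 [ 0.614  -0.2622  0.2249]
0.24 35 [ 0.6135 -0.2617  0.2398]
0.255 36 [ 0.6134 -0.2618  0.2549]
0.27 35 [ 0.6136 -0.2613  0.2695]
0.285 37 [ 0.6139 -0.2622  0.285 ]
0.3 38 [ 0.6135 -0.2619  0.3   ]
```

View pics/s1.png

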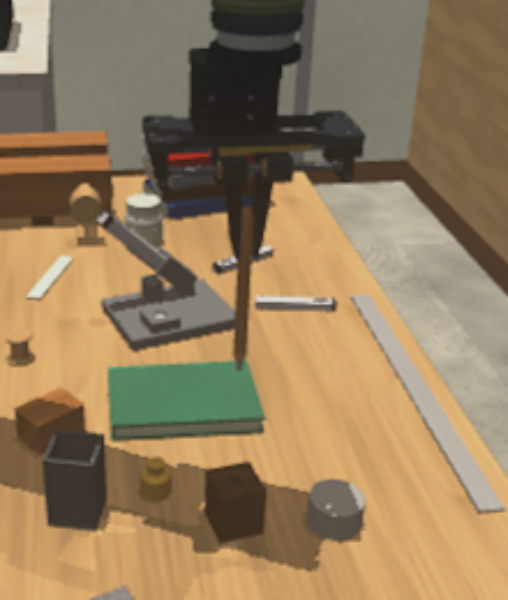

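The picture shows the stylus gripped and hanging straight in the fingers, with its tip at about (240,365), clear of the stand.

Emit:
drive_tool(deltas=[1,-0.097,-0.01,0,0,1,-0.097,-0.01,0,0,1,-0.097,-0.01,0,0,1,-0.097,-0.01,0,0,1,-0.097,-0.01,0,0,1,-0.097,-0.01,0,0,1,-0.097,-0.01,0,0,1,-0.097,-0.01,0,0,1,-0.097,-0.01,0,0,1,-0.097,-0.01,0,0,1,-0.097,-0.01,0,0])

```text
clock: 7.05
position: [0.5775, 0.1409, 0.3397]
tool_rot: [0.708, 0.707, -0.002, -0.001]
wrist_force: [-0.4, -0.5, -0.9]
grip_width: 0.0124
grip_force: 30.0
```

```bash
python3 -c "
from h import *
st();go(.5775,.1452,.195,0);go(.5775,.1452,.180,0)"
```

```text
{'clock': 7.05, 'position': [0.5775, 0.1409, 0.3397], 'tool_rot': [0.7076, 0.7066, -0.0015, -0.0007], 'wrist_force': [-0.4199, -0.4602, -0.9228], 'grip_width': 0.0124, 'grip_force': 29.9889, 'qpos': [0.1494, -0.0424, 1.6328, -0.0006, 1.5546, 0.1508]}
d [0.0111 0.0011 0.3616] turn -0.0004 clock 7.05
d [0.0111 0.0012 0.3991] turn -0.0004 clock 7.05
```

Emit:
drive_tool(deltas=[0.011,0.001,0.1,0,0,0.011,0.001,0.2,0,0,0.011,0.001,0.29,0,0,0.011,0.001,0.34,0,0,0.011,0.001,0.385,0,0,0.011,0.001,0.385,0,0,0.011,0.001,0.385,0,0])

```text
clock: 7.75
position: [0.5784, 0.1449, 0.1874]
tool_rot: [0.708, 0.706, -0.0, -0.0]
wrist_force: [-0.3, -1.0, -0.4]
grip_width: 0.0126
grip_force: 30.0
```

```bash
python3 - <<'E'
from h import *
st();go(.5775,.1452,.168,0)
i=env.get_image("side");cv2.imwrite("pics/s2a.png",cv2.resize(i["frame"][150:220,215:295],(686,600),interpolation=cv2.INTER_CUBIC))
E
```

```text
{'clock': 7.75, 'position': [0.5784, 0.1449, 0.1874], 'tool_rot': [0.7081, 0.7061, -0.0005, -0.0002], 'wrist_force': [-0.2695, -1.0037, -0.4021], 'grip_width': 0.0126, 'grip_force': 29.9889, 'qpos': [0.1555, 0.0341, 1.8108, -0.0002, 1.2977, 0.1583]}
d [ 0.0008 -0.0022  0.0485] turn -0.0009 clock 7.75
```

View pics/s2a.png

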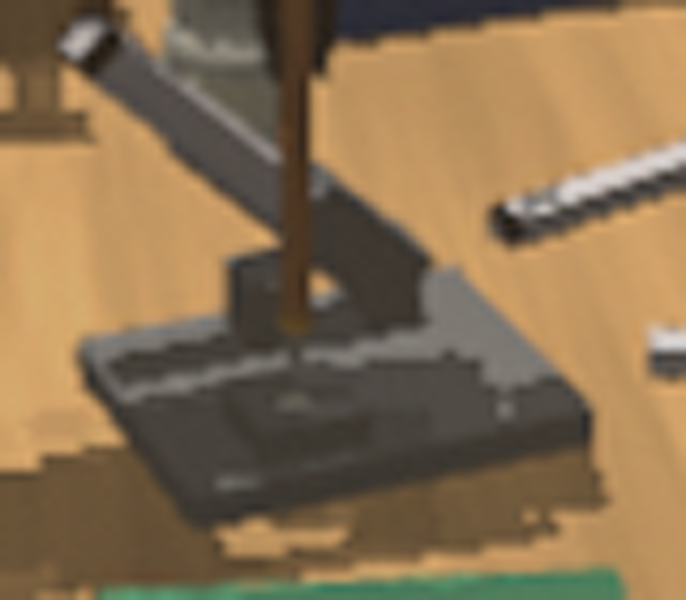

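The tip is at about (297,360), directly above the button at (297,405), which fits an 18 mm gap.

Emit:
drive_tool(deltas=[0,-0.002,0.02,0,0,0,-0.002,0.035,0,0,0,-0.002,0.042,0,0,0,-0.002,0.045,0,0,0,-0.002,0.045,0,0])

```text
clock: 8.3
position: [0.5775, 0.1464, 0.1697]
tool_rot: [0.707, 0.707, -0.0, -0.0]
wrist_force: [-0.3, 0.6, -0.5]
grip_width: 0.0125
grip_force: 30.0
```

```bash
python3 -c "
from h import *
st();go(.5775,.1452,.1645,0)"
```

```text
{'clock': 8.3, 'position': [0.5775, 0.1464, 0.1697], 'tool_rot': [0.7073, 0.7069, -0.0001, -0.0], 'wrist_force': [-0.3293, 0.6173, -0.4518], 'grip_width': 0.0125, 'grip_force': 29.9893, 'qpos': [0.1581, 0.0468, 1.8284, -0.0, 1.2665, 0.1586]}
d [-0.0029  0.      0.013 ] turn -0.0002 clock 8.3
```

Emit:
drive_tool(deltas=[-0.001,0,0.004,0,0,-0.001,0,0.008,0,0,-0.001,0,0.012,0,0,-0.001,0,0.014,0,0,-0.001,0,0.014,0,0])

```text
clock: 8.8
position: [0.5779, 0.146, 0.1645]
tool_rot: [0.707, 0.707, 0.0, 0.0]
wrist_force: [0.1, 0.6, 2.2]
grip_width: 0.0124
grip_force: 30.0
```

```bash
python3 -c "
from h import *
st()"
```

```text
{'clock': 8.8, 'position': [0.5779, 0.146, 0.1645], 'tool_rot': [0.7073, 0.7069, 0.0004, 0.0002], 'wrist_force': [0.1341, 0.6049, 2.2113], 'grip_width': 0.0124, 'grip_force': 29.9951, 'qpos': [0.1574, 0.0512, 1.8329, 0.0002, 1.2566, 0.158]}
```

Emit:
drive_tool(deltas=[0,0,0.003,0,0,0,0,0.005,0,0,0,0,0.005,0,0,0,0,0.005,0,0])

```text
clock: 9.2
position: [0.5783, 0.1461, 0.1643]
tool_rot: [0.707, 0.707, 0.001, 0.001]
wrist_force: [-1.8, 0.3, 9.0]
grip_width: 0.0127
grip_force: 30.0
```

Fully in: the force jumped to 9 N at the stop. Now lift out.

Emit:
drive_tool(deltas=[0,0,-0.03,0,0,0,0,-0.09,0,0,0,0,-0.19,0,0,0,0,-0.3,0,0,0,0,-0.4,0,0,0,0,-0.44,0,0,0,0,-0.44,0,0,-0.92,-0.321,-0.44,0,0,-0.92,-0.321,-0.44,0,0,-0.92,-0.321,-0.44,0,0,-0.92,-0.321,-0.44,0,0,-0.92,-0.321,-0.44,0,0,-0.92,-0.321,-0.44,0,0,-0.92,-0.321,-0.44,0,0,-0.92,-0.321,-0.44,0,0,-0.92,-0.321,-0.44,0,0,-0.92,-0.321,-0.44,0,0,-0.92,-0.321,-0.44,0,0])

```text
clock: 11.0
position: [0.4487, -0.221, 0.336]
tool_rot: [0.707, 0.707, -0.0, -0.002]
wrist_force: [0.3, -0.2, -0.5]
grip_width: 0.0121
grip_force: 30.0
```

```bash
python3 -c "
from h import *
st();go(.4495,-.222,.147,0)"
```

```text
{'clock': 11.0, 'position': [0.4487, -0.221, 0.336], 'tool_rot': [0.707, 0.7072, -0.0002, -0.0016], 'wrist_force': [0.2851, -0.1927, -0.5217], 'grip_width': 0.0121, 'grip_force': 29.9904, 'qpos': [-0.5652, -0.2566, 1.8293, 0.0004, 1.5721, -0.5654]}
d [-0.0034  0.0031  0.4725] turn 0.0001 clock 11.0
```

Emit:
drive_tool(deltas=[-0.003,0.003,0.1,0,0,-0.003,0.003,0.2,0,0,-0.003,0.003,0.3,0,0,-0.003,0.003,0.38,0,0,-0.003,0.003,0.43,0,0,-0.003,0.003,0.46,0,0,-0.003,0.003,0.473,0,0,-0.003,0.003,0.473,0,0,-0.003,0.003,0.473,0,1,-0.003,0.003,0.473,0,1,-0.003,0.003,0.473,0,1,-0.003,0.003,0.473,0,1,-0.003,0.003,0.473,0,1,-0.003,0.003,0.473,0,1,-0.003,0.003,0.473,0,1,-0.003,0.003,0.473,0,1,-0.003,0.003,0.473,0,1,-0.003,0.003,0.473,0,1])

```text
clock: 12.8
position: [0.45, -0.2232, 0.1488]
tool_rot: [0.707, 0.707, -0.0, -0.0]
wrist_force: [0.1, 0.4, -0.6]
grip_width: 0.0872
grip_force: 0.0
```

Emit:
drive_tool(deltas=[0,0,0,0,1,0,0,0,0,1,0,0,0,0,1,0,0,0,0,1,0,0,-0.04,0,1,0,0,-0.1,0,1,0,0,-0.16,0,1,0,0,-0.24,0,1,0,0,-0.34,0,1,0,0,-0.44,0,1,0,0,-0.48,0,1,0,0,-0.48,0,1])

```text
clock: 14.0
position: [0.451, -0.2238, 0.3439]
tool_rot: [0.707, 0.707, 0.001, 0.003]
wrist_force: [0.5, 0.7, -0.3]
grip_width: 0.0951
grip_force: 0.0
```

```bash
python3 - <<'E'
from h import *
st();go(.53,.18,.32,-72.5)
i=env.get_image("side");np.savez("side2.npz",**i);cv2.imwrite("pics/s3.png",cv2.resize(i["frame"],(800,600)))
E
```

```text
{'clock': 14.0, 'position': [0.451, -0.2238, 0.3439], 'tool_rot': [0.7073, 0.7069, 0.0006, 0.0028], 'wrist_force': [0.5017, 0.6765, -0.302], 'grip_width': 0.0951, 'grip_force': 0.0, 'qpos': [-0.5673, -0.2558, 1.8158, -0.0, 1.5759, -0.5666]}
d [1.0099 0.1964 0.0577] turn 0.4026 clock 14.0
```

View pics/s3.png

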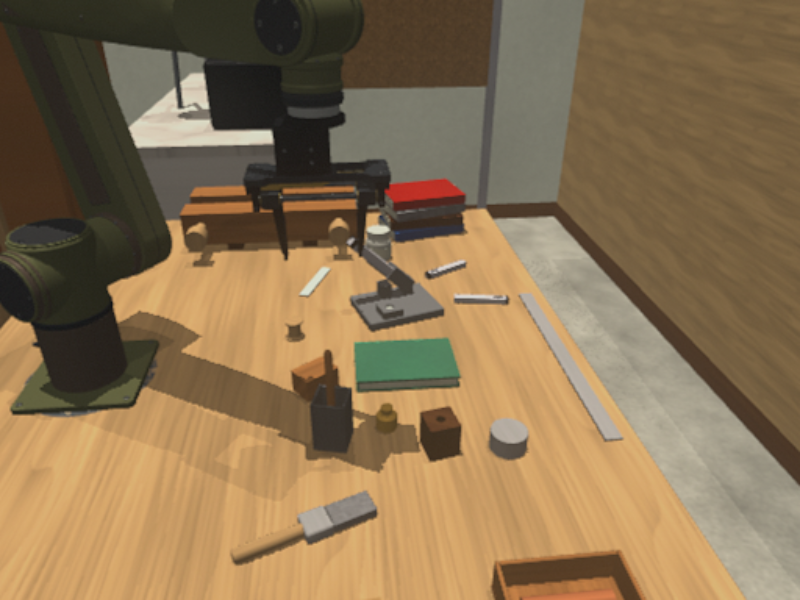

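The stylus stands in the pot, at about (329,365) in the picture. The rest of the scene is unchanged. On to the lamp.

Emit:
drive_tool(deltas=[1,0.2,0,0.404,1,1,0.2,0,0.404,1,1,0.2,0,0.404,1,1,0.2,0,0.404,1,1,0.2,0,0.404,1,1,0.2,0,0.404,1,1,0.2,0,0.404,1,1,0.2,0,0.404,1,1,0.2,0,0.404,1,1,0.2,0,0.404,1,1,0.2,0,0.404,1,1,0.2,0,0.404,1])

```text
clock: 15.25
position: [0.5296, 0.1763, 0.3382]
tool_rot: [0.989, 0.151, -0.002, 0.0]
wrist_force: [0.1, -0.4, 0.1]
grip_width: 0.0953
grip_force: 0.0
```

```bash
python3 - <<'E'
from h import *
st();go(.557,.2198,.22,-72.7);go(.557,.2198,.103,-72.7)
a=dict(np.load("top0.npz"));o=np.array([.5831,.1965]);c,s=np.cos(np.radians(17.3)),np.sin(np.radians(17.3))
for n in("top0","side2"):
    P=cloud(dict(np.load(n+".npz"))).reshape(-1,3);d=P[:,:2]-o;X=d[:,0]*c+d[:,1]*s;Y=-d[:,0]*s+d[:,1]*c;Z=P[:,2]
    for x0 in(-.06,-.045,-.03,-.018,-.008):
        m=(abs(X-x0)<.006)&(abs(Y-.03)<.035)&(Z>.06-x0);print(n,x0,m.sum(),np.round([Y[m].min(),Y[m].max(),np.median(Z[m])],4) if m.any() else"")
E
```

```text
{'clock': 15.25, 'position': [0.5296, 0.1763, 0.3382], 'tool_rot': [0.9886, 0.1507, -0.0021, 0.0003], 'wrist_force': [0.0574, -0.3969, 0.0748], 'grip_width': 0.0953, 'grip_force': 0.0, 'qpos': [0.2254, -0.123, 1.7108, -0.0004, 1.558, 1.4936]}
d [ 0.0991 -0.0833  0.2951] turn 0.0002 clock 15.25
d [ 0.1003 -0.0834  0.5876] turn 0.0002 clock 15.25
top0 -0.06 34 [0.0174 0.044  0.1638]
top0 -0.045 33 [0.0176 0.0423 0.1497]
top0 -0.03 35 [0.0175 0.0433 0.1335]
top0 -0.018 31 [0.0175 0.0419 0.1209]
top0 -0.008 31 [0.0171 0.0433 0.1117]
side2 -0.06 7 [0.0154 0.0199 0.1396]
side2 -0.045 34 [0.0138 0.0354 0.1338]
side2 -0.03 31 [0.0126 0.0269 0.115 ]
side2 -0.018 34 [0.0117 0.0426 0.106 ]
side2 -0.008 33 [0.0103 0.0384 0.0922]
```

Emit:
drive_tool(deltas=[0.1,-0.083,0.1,0,1,0.1,-0.083,0.2,0,1,0.1,-0.083,0.3,0,1,0.1,-0.083,0.3,0,1,0.1,-0.083,0.3,0,1,0.1,-0.083,0.38,0,1,0.1,-0.083,0.45,0,1,0.1,-0.083,0.51,0,1,0.1,-0.083,0.56,0,1,0.1,-0.083,0.587,0,1,0.1,-0.083,0.587,0,1])

```text
clock: 16.35
position: [0.5594, 0.2199, 0.1071]
tool_rot: [0.989, 0.15, 0.001, -0.0]
wrist_force: [-0.5, -0.5, -0.9]
grip_width: 0.0952
grip_force: 0.0
```

```bash
python3 -c "
from h import *
st();go(.557,.2198,.103,-72.7)"
```

```text
{'clock': 16.35, 'position': [0.5594, 0.2199, 0.1071], 'tool_rot': [0.9887, 0.1496, 0.0005, -0.0001], 'wrist_force': [-0.4804, -0.4596, -0.8617], 'grip_width': 0.0952, 'grip_force': 0.0, 'qpos': [0.2853, 0.1183, 1.8641, -0.0, 1.1581, 1.5557]}
d [-0.0057 -0.0015  0.0103] turn -0.0005 clock 16.35
```

Emit:
drive_tool(deltas=[-0.002,-0.001,0.008,0,1,-0.002,-0.001,0.008,0,0,-0.002,-0.001,0.008,0,0,-0.002,-0.001,0.008,0,0,-0.002,-0.001,0.008,0,0,-0.002,-0.001,0.008,0,0,-0.002,-0.001,0.008,0,0,-0.002,-0.001,0.008,0,0,-0.002,-0.001,0.008,0,0,-0.002,-0.001,0.008,0,0,-0.002,-0.001,0.008,0,0,-0.002,-0.001,0.008,0,0,-0.002,-0.001,0.008,0,0,-0.002,-0.001,0.008,0,0,-0.002,-0.001,0.008,0,0], newtons=30)

```text
clock: 17.85
position: [0.5578, 0.2203, 0.1028]
tool_rot: [0.989, 0.15, -0.0, 0.0]
wrist_force: [0.9, -0.8, -0.1]
grip_width: 0.0255
grip_force: 30.0
```

```bash
python3 -c "
from h import *
st();go(.557,.2198,.103,-72.7)"
```

```text
{'clock': 17.85, 'position': [0.5578, 0.2203, 0.1028], 'tool_rot': [0.9887, 0.1499, -0.0, 0.0001], 'wrist_force': [0.9148, -0.8026, -0.0967], 'grip_width': 0.0255, 'grip_force': 29.9743, 'qpos': [0.2867, 0.1211, 1.8689, -0.0003, 1.1517, 1.5567]}
d [-0.0023  0.0006 -0.0004] turn -0.0003 clock 17.85
```

Emit:
drive_tool(deltas=[-0.02,0,-0.02,0,0,-0.04,0,-0.04,0,0,-0.06,0,-0.06,0,0,-0.08,0,-0.08,0,0,-0.1,0,-0.1,0,0,-0.12,0,-0.12,0,0,-0.14,0,-0.14,0,0,-0.17,0,-0.17,0,0,-0.2,0,-0.2,0,0,-0.2,0,-0.28,0,0,-0.2,0,-0.36,0,0,-0.2,0,-0.44,0,0,-0.2,0,-0.46,0,0,-0.2,0,-0.46,0,0])

```text
clock: 19.25
position: [0.4816, 0.1968, 0.2882]
tool_rot: [0.989, 0.15, 0.001, -0.0]
wrist_force: [0.4, -0.4, -2.8]
grip_width: 0.0259
grip_force: 30.0
```

```bash
cat >> h.py <<'E'
def lamp(i,save=None):
    "fit the lamp's axis from depth points near the tool; tool-frame coordinates"
    s=env.read_state();M=R.from_quat(s["tool_rot"]).as_matrix();P=cloud(i);T=(P-s["position"])@M
    m=(abs(T[...,1])<.016)&(abs(T[...,0])<.11)&(T[...,2]>-.1)&(T[...,2]<.085)&(P[...,2]>.03)
    m&=~((abs(T[...,0])<.02)&(T[...,2]<-.012))
    t=T[m]
    for x in np.arange(-.1,.11,.02):
        k=abs(t[:,0]-x)<.01
        if k.sum()>2:print("x",round(x,2),k.sum(),"z",np.round([t[k,2].min(),t[k,2].max()],4))
    return m
E
python3 - <<'E'
from h import *
st();go(.617,-.33,.3,0)
i=env.get_image("side");lamp(i);cv2.imwrite("pics/s4.png",cv2.resize(i["frame"][40:240,150:400],(750,600)))
E
```

```text
{'clock': 19.25, 'position': [0.4816, 0.1968, 0.2882], 'tool_rot': [0.9887, 0.1499, 0.0011, -0.0001], 'wrist_force': [0.4253, -0.353, -2.8091], 'grip_width': 0.0259, 'grip_force': 29.9737, 'qpos': [0.2847, -0.2004, 1.861, -0.0, 1.4787, 1.5545]}
d [-0.0669  1.3581 -0.0297] turn -0.4042 clock 19.25
x -0.06 58 z [-0.0724 -0.0407]
x -0.04 78 z [-0.0931 -0.023 ]
x -0.02 52 z [-0.0958  0.003 ]
x 0.0 11 z [-0.0005  0.0177]
x 0.02 53 z [-0.0032  0.0369]
x 0.04 50 z [0.0103 0.0536]
x 0.06 40 z [0.0343 0.0649]
```

View pics/s4.png

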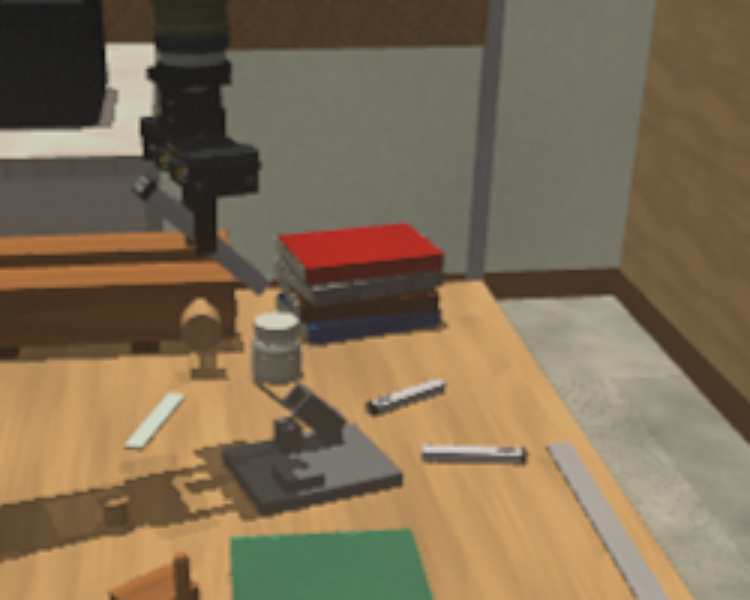

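The lamp is out of the dock, still sloping 45° with its foot at about (265,285). The tool cannot tilt, so I will pivot the lamp level in the grip by pressing its foot onto the fixed, now empty stand.

```bash
python3 -c "
from h import *
go(.58,-.1,.3,11)"
```

```text
d [ 0.017   0.7815 -0.0349] turn -0.4653 clock 19.3
```

Emit:
drive_tool(deltas=[0.017,0.05,-0.03,-0.02,0,0.017,0.14,-0.03,-0.06,0,0.017,0.23,-0.03,-0.1,0,0.017,0.32,-0.03,-0.14,0,0.017,0.41,-0.03,-0.18,0,0.017,0.5,-0.03,-0.22,0,0.017,0.59,-0.03,-0.26,0,0.017,0.68,-0.03,-0.3,0,0.017,0.75,-0.03,-0.34,0,0.017,0.78,-0.03,-0.38,0,0.017,0.78,-0.03,-0.42,0,0.017,0.78,-0.03,-0.45,0,0.017,0.78,-0.03,-0.465,0,0.017,0.78,-0.03,-0.465,0,0.017,0.78,-0.03,-0.465,0])

```text
clock: 20.8
position: [0.5795, -0.099, 0.2964]
tool_rot: [0.637, 0.771, -0.001, -0.002]
wrist_force: [0.1, 0.1, -2.4]
grip_width: 0.0257
grip_force: 30.0
```

```bash
python3 -c "
from h import *
st();go(.627,-.313,.25,11);go(.627,-.313,.15,11)"
```

```text
{'clock': 20.8, 'position': [0.5795, -0.099, 0.2964], 'tool_rot': [0.6369, 0.771, -0.0008, -0.0018], 'wrist_force': [0.0706, 0.0549, -2.3807], 'grip_width': 0.0257, 'grip_force': 29.9739, 'qpos': [-0.2605, -0.0446, 1.7058, 0.0, 1.4843, -0.4504]}
d [-0.5479  0.0159  0.1151] turn -0.0007 clock 20.8
d [-0.5483  0.0168  0.3651] turn -0.0007 clock 20.8
```

Emit:
drive_tool(deltas=[-0.08,0.016,0.02,0,0,-0.17,0.016,0.05,0,0,-0.26,0.016,0.08,0,0,-0.35,0.016,0.11,0,0,-0.44,0.016,0.12,0,0,-0.51,0.016,0.12,0,0,-0.548,0.016,0.14,0,0,-0.548,0.016,0.2,0,0,-0.548,0.016,0.26,0,0,-0.548,0.016,0.31,0,0,-0.548,0.016,0.345,0,0,-0.548,0.016,0.365,0,0,-0.548,0.016,0.365,0,0], newtons=20)

```text
clock: 22.1
position: [0.6277, -0.3125, 0.1512]
tool_rot: [0.636, 0.771, -0.0, -0.001]
wrist_force: [-0.0, 0.7, -3.3]
grip_width: 0.0258
grip_force: 20.0
```

```bash
python3 - <<'E'
from h import *
st();go(.627,-.313,.11,11);go(.627,-.313,.0653,11)
i=env.get_image("side");cv2.imwrite("pics/s5.png",cv2.resize(i["frame"][120:320,220:440],(660,600)));lamp(i)
E
```

```text
{'clock': 22.1, 'position': [0.6277, -0.3125, 0.1512], 'tool_rot': [0.6364, 0.7714, -0.0001, -0.0013], 'wrist_force': [-0.0288, 0.7342, -3.34], 'grip_width': 0.0258, 'grip_force': 19.9839, 'qpos': [-0.5385, 0.2865, 1.5896, 0.0001, 1.268, -0.7297]}
d [-0.0011 -0.0017  0.103 ] turn -0.0003 clock 22.1
d [-0.0013 -0.0015  0.2148] turn -0.0003 clock 22.1
x -0.06 156 z [-0.0693 -0.038 ]
x -0.04 90 z [-0.0884 -0.017 ]
x -0.02 135 z [-0.1     0.0121]
x 0.0 17 z [-0.0087  0.0219]
x 0.02 18 z [0.0185 0.0392]
x 0.04 37 z [0.0149 0.0601]
x 0.06 26 z [0.0379 0.069 ]
```

View pics/s5.png

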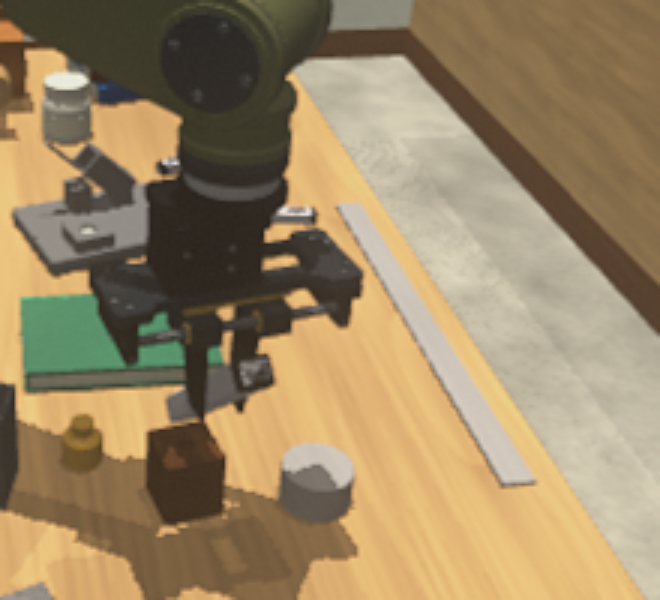

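The lamp's cap end faces the camera at (255,372). Its foot at about (185,405) is over the stand top at (187,440). Now press down slowly.

Emit:
drive_tool(deltas=[-0.001,-0.001,0.02,0,0,-0.001,-0.001,0.04,0,0,-0.001,-0.001,0.055,0,0,-0.001,-0.001,0.065,0,0,-0.001,-0.001,0.075,0,0,-0.001,-0.001,0.08,0,0,-0.001,-0.001,0.08,0,0])

```text
clock: 22.85
position: [0.6294, -0.3171, 0.1249]
tool_rot: [0.636, 0.771, -0.001, 0.004]
wrist_force: [-1.1, -5.6, 7.2]
grip_width: 0.0259
grip_force: 20.0
```

```bash
python3 - <<'E'
from h import *
st();go(.627,-.313,.0653,11)
i=env.get_image("side");lamp(i)
E
```

```text
{'clock': 22.85, 'position': [0.6294, -0.3171, 0.1249], 'tool_rot': [0.6365, 0.7713, -0.0011, 0.004], 'wrist_force': [-1.143, -5.5686, 7.1868], 'grip_width': 0.0259, 'grip_force': 19.9967, 'qpos': [-0.5414, 0.3107, 1.6062, -0.0037, 1.2171, -0.7311]}
d [ 0.0123 -0.0045  0.1489] turn -0.0003 clock 22.85
x -0.08 11 z [-0.0555 -0.0502]
x -0.06 153 z [-0.0678 -0.0367]
x -0.04 73 z [-0.0899 -0.0215]
x -0.02 119 z [-0.0998  0.0125]
x 0.0 6 z [-0.0044  0.0121]
x 0.02 8 z [0.0168 0.0327]
x 0.04 153 z [0.0129 0.0846]
x 0.06 60 z [0.0278 0.0757]
x 0.08 13 z [0.045  0.0759]
```

Emit:
drive_tool(deltas=[-0.02,0,0,0,0,-0.035,0,0.008,0,0,-0.05,0,0.018,0,0,-0.06,0,0.032,0,0,-0.07,0,0.046,0,0,-0.08,0,0.06,0,0,-0.086,0,0.073,0,0,-0.086,0,0.073,0,0], newtons=12)

```text
clock: 23.7
position: [0.6338, -0.3476, 0.09]
tool_rot: [0.637, 0.771, -0.0, -0.001]
wrist_force: [0.2, -0.3, -2.1]
grip_width: 0.026
grip_force: 12.0
```

```bash
python3 - <<'E'
from h import *
st();go(.627,-.313,.0653,11)
i=env.get_image("side");lamp(i)
E
```

```text
{'clock': 23.7, 'position': [0.6338, -0.3476, 0.09], 'tool_rot': [0.6365, 0.7712, -0.0003, -0.0009], 'wrist_force': [0.1622, -0.3229, -2.1039], 'grip_width': 0.026, 'grip_force': 11.9987, 'qpos': [-0.5756, 0.3852, 1.5737, -0.0005, 1.1846, -0.7662]}
d [ 0.0881 -0.0003  0.0618] turn -0.0004 clock 23.7
x -0.08 144 z [-0.0382 -0.0159]
x -0.06 91 z [-0.0362 -0.0111]
x -0.04 124 z [-0.0907 -0.0063]
x -0.02 126 z [-0.0998  0.0013]
x 0.02 10 z [-0.0118 -0.0084]
x 0.04 25 z [-0.0081  0.015 ]
x 0.06 75 z [-0.0015  0.0593]
x 0.08 30 z [0.0049 0.033 ]
x 0.1 10 z [0.0079 0.0335]
```

Emit:
drive_tool(deltas=[-0.004,0,0.015,0,0,-0.008,0,0.03,0,0,-0.012,0,0.045,0,0,-0.015,0,0.055,0,0,-0.017,0,0.062,0,0,-0.017,0,0.067,0,0,-0.017,0,0.067,0,0])

```text
clock: 24.45
position: [0.6357, -0.3541, 0.0645]
tool_rot: [0.636, 0.771, -0.0, -0.0]
wrist_force: [-0.0, 0.2, -1.4]
grip_width: 0.0255
grip_force: 12.0
```

```bash
cat >> h.py <<'E'
def slope(i):
    "lamp slope in deg (foot down +) from the upper edge of its depth points, both sides of the fingers"
    s=env.read_state();M=R.from_quat(s["tool_rot"]).as_matrix();P=cloud(i);T=((P-s["position"])@M).reshape(-1,3)
    T=T[(abs(T[:,1])<.017)&(abs(T[:,0])<.12)&(abs(T[:,0])>.02)&(abs(T[:,2])<.03)];pts=[]
    for x in np.arange(-.12,.12,.006):
        k=abs(T[:,0]-x)<.003
        if k.sum()>3:pts.append((x,np.percentile(T[k,2],10),np.percentile(T[k,2],90),k.sum()))
    print(np.round(pts,4).tolist())
E
python3 - <<'E'
from h import *
st()
for n in("side","top"):
    i=env.get_image(n);slope(i)
E
```

```text
{'clock': 24.45, 'position': [0.6357, -0.3541, 0.0645], 'tool_rot': [0.6365, 0.7713, -0.0, -0.0002], 'wrist_force': [-0.0444, 0.206, -1.3797], 'grip_width': 0.0255, 'grip_force': 11.9998, 'qpos': [-0.5819, 0.4196, 1.5748, -0.0, 1.1475, -0.7729]}
[[-0.084, -0.0146, 0.0011, 41.0], [-0.078, -0.0162, 0.0022, 68.0], [-0.072, -0.017, -0.0067, 40.0], [-0.066, -0.0171, -0.0032, 35.0], [-0.06, -0.0169, -0.0059, 35.0], [-0.054, -0.0177, -0.0074, 36.0], [-0.048, -0.0172, -0.0054, 33.0], [-0.042, -0.0178, -0.0059, 29.0], [-0.036, -0.0173, -0.0045, 34.0], [-0.03, -0.0171, -0.0037, 34.0], [-0.024, -0.017, -0.0047, 32.0], [-0.018, -0.0169, -0.0093, 5.0], [0.036, -0.0076, 0.0003, 4.0], [0.072, -0.0044, 0.0288, 17.0], [0.078, 0.0001, 0.0269, 9.0]]
[[0.03, -0.0166, -0.0121, 7.0], [0.036, -0.0194, -0.0114, 8.0], [0.042, -0.0207, -0.0121, 15.0], [0.048, -0.0182, -0.0116, 14.0], [0.054, -0.0189, -0.0152, 17.0], [0.06, -0.0194, -0.0103, 16.0], [0.066, -0.0205, -0.0086, 18.0], [0.072, -0.0196, -0.0141, 16.0], [0.078, -0.0187, 0.0021, 20.0], [0.084, -0.0202, 0.0021, 20.0], [0.09, -0.0201, 0.0031, 19.0], [0.096, -0.0189, 0.0075, 30.0], [0.102, -0.0122, 0.0093, 19.0], [0.108, 0.0002, 0.0083, 18.0], [0.114, 0.0015, 0.0085, 19.0]]
```

The lamp is level: its top surface is flat at tool z ≈ -17 mm along its length. Now grip harder and lift.

Emit:
drive_tool(deltas=[0,0,0,0,0,0,0,0,0,0,0,0,0,0,0,0,0,-0.03,0,0,0,0,-0.08,0,0,0,0,-0.15,0,0,0,0,-0.23,0,0,0,0,-0.31,0,0,0,0,-0.37,0,0,0,0,-0.4,0,0,0,0,-0.4,0,0], newtons=35)

```text
clock: 25.65
position: [0.6368, -0.3548, 0.2284]
tool_rot: [0.636, 0.771, 0.0, 0.003]
wrist_force: [-0.3, -0.5, -2.4]
grip_width: 0.0257
grip_force: 35.0
```

```bash
python3 - <<'E'
from h import *
st();go(.5915,-.0444,.22,11)
slope(env.get_image("side"))
E
```

```text
{'clock': 25.65, 'position': [0.6368, -0.3548, 0.2284], 'tool_rot': [0.6365, 0.7713, 0.0003, 0.0027], 'wrist_force': [-0.2694, -0.5017, -2.4493], 'grip_width': 0.0257, 'grip_force': 34.9996, 'qpos': [-0.5819, 0.2889, 1.4549, -0.0, 1.3925, -0.7729]}
d [0.7836 0.036  0.0183] turn -0.0003 clock 25.65
[[-0.084, -0.017, -0.0013, 80.0], [-0.078, -0.0194, -0.0004, 73.0], [-0.072, -0.0195, -0.0068, 37.0], [-0.066, -0.0192, -0.0062, 38.0], [-0.06, -0.0198, -0.0057, 39.0], [-0.054, -0.0198, -0.0074, 40.0], [-0.048, -0.02, -0.0063, 32.0], [-0.042, -0.0201, -0.003, 40.0], [-0.036, -0.0195, -0.0067, 35.0], [-0.03, -0.0192, -0.0078, 32.0], [-0.024, -0.0195, -0.004, 34.0], [-0.018, -0.0193, -0.0085, 7.0], [0.024, -0.0193, -0.0181, 5.0], [0.03, -0.0196, -0.0064, 11.0], [0.036, -0.0187, -0.0017, 9.0], [0.042, -0.0179, -0.0029, 13.0], [0.048, -0.0186, -0.0011, 11.0], [0.054, -0.0186, -0.004, 12.0], [0.06, -0.0178, -0.003, 12.0], [0.066, -0.0124, -0.0015, 6.0], [0.072, -0.0091, -0.0004, 5.0], [0.078, -0.0191, -0.0034, 6.0], [0.084, -0.0189, -0.0036, 8.0], [0.09, -0.02, -0.0137, 8.0], [0.096, -0.0191, -0.0159, 4.0]]
```

Emit:
drive_tool(deltas=[0.06,0.003,0.018,0,0,0.14,0.006,0.018,0,0,0.23,0.01,0.018,0,0,0.32,0.014,0.018,0,0,0.41,0.018,0.018,0,0,0.5,0.022,0.018,0,0,0.59,0.026,0.018,0,0,0.67,0.03,0.03,0,0,0.73,0.034,0.05,0,0,0.77,0.036,0.07,0,0,0.784,0.036,0.083,0,0,0.784,0.036,0.083,0,0,0.784,0.036,0.083,0,0,0.784,0.036,0.083,0,0,0.784,0.036,0.083,0,0])

```text
clock: 27.2
position: [0.5908, -0.0445, 0.1922]
tool_rot: [0.637, 0.771, 0.0, 0.0]
wrist_force: [0.4, -0.5, -2.9]
grip_width: 0.0256
grip_force: 35.0
```

```bash
python3 - <<'E'
from h import *
st();go(.5915,-.0444,.1935,11)
slope(env.get_image("side"));i=env.get_image("top");slope(i)
s=env.read_state();M=R.from_quat(s["tool_rot"]).as_matrix()
b=dict(np.load("side2.npz"))
j=env.get_image("side")
cv2.imwrite("pics/f.png",cv2.resize(np.hstack([i["frame"][100:300,150:400],j["frame"][90:290,180:430]]),(800,320)))
E
```

```text
{'clock': 27.2, 'position': [0.5908, -0.0445, 0.1922], 'tool_rot': [0.6369, 0.7709, 0.0002, 0.0005], 'wrist_force': [0.4084, -0.4897, -2.8824], 'grip_width': 0.0256, 'grip_force': 34.9995, 'qpos': [-0.1656, 0.0209, 1.816, -0.0002, 1.3037, -0.3554]}
d [-0.0001  0.0017 -0.0032] turn -0.0007 clock 27.2
[[-0.084, -0.0146, 0.0002, 36.0], [-0.078, -0.0164, 0.0031, 51.0], [-0.072, -0.0178, -0.0074, 11.0], [-0.066, -0.0165, -0.0022, 18.0], [-0.06, -0.0166, -0.0081, 14.0], [-0.054, -0.0172, -0.0091, 16.0], [-0.048, -0.0165, -0.0005, 16.0], [-0.042, -0.0172, -0.0024, 16.0], [-0.036, -0.0182, -0.0142, 13.0], [-0.03, -0.016, 0.0005, 13.0], [-0.024, -0.0173, -0.0021, 15.0], [0.024, -0.0181, -0.0166, 4.0], [0.03, -0.0178, -0.0159, 4.0], [0.036, -0.0182, -0.0156, 5.0], [0.042, -0.0172, 0.0008, 5.0], [0.048, -0.0146, -0.0049, 4.0], [0.054, -0.0175, -0.0019, 7.0], [0.06, -0.0141, 0.0013, 7.0], [0.066, -0.0164, -0.0141, 4.0], [0.072, -0.0164, -0.0016, 7.0], [0.078, -0.0151, -0.0044, 5.0], [0.084, -0.0158, 0.0016, 4.0], [0.09, -0.0161, -0.0039, 6.0]]
[[0.03, -0.0165, -0.0137, 8.0], [0.036, -0.02, -0.0081, 15.0], [0.042, -0.0169, -0.0134, 5.0], [0.06, -0.02, -0.0142, 8.0], [0.066, -0.0215, -0.0122, 16.0], [0.072, -0.0214, -0.0099, 22.0], [0.078, -0.0214, -0.0148, 20.0], [0.084, -0.0199, -0.0142, 19.0], [0.09, -0.0194, -0.0124, 21.0], [0.096, -0.019, -0.0119, 20.0]]
```

View pics/f.png

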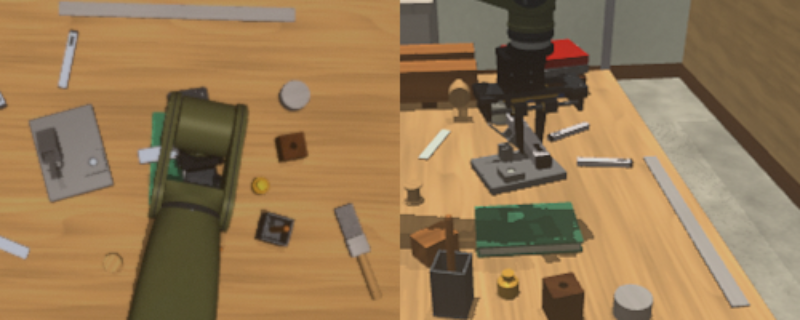

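The lamp is held level over the book. The stylus is in the pot, and the weight, block and tin are undisturbed. Let it settle briefly, then hand in.

Emit:
drive_tool(deltas=[0,0,0,0,0,0,0,0,0,0,0,0,0,0,0,0,0,0,0,0,0,0,0,0,0])

```text
clock: 27.85
position: [0.5904, -0.0435, 0.1916]
tool_rot: [0.636, 0.771, -0.0, -0.0]
wrist_force: [0.2, 0.1, -2.1]
grip_width: 0.0259
grip_force: 35.0
```

```bash
python3 -c "
from h import *
st();print(env.hand_in())"
```

```text
{'clock': 27.85, 'position': [0.5904, -0.0435, 0.1916], 'tool_rot': [0.6364, 0.7713, -0.0, -0.0], 'wrist_force': [0.151, 0.1207, -2.053], 'grip_width': 0.0259, 'grip_force': 34.9995, 'qpos': [-0.1642, 0.0207, 1.8171, 0.0, 1.3038, -0.3552]}
the job is handed in; nothing more can be done
None
```

I handed the job in at 27.9 s: button pressed to its stop (9 N), stylus standing in the pot, and the lamp held level, strip down, over the book's middle at about 20 cm; no verdict came back.

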